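Complete the crimp-tool kit by sliding in the two missing part types

ROBOT

A 6-joint arm with a two-finger parallel gripper is mounted at the origin on the work surface. World frame = base frame: x ahead of the robot, y to its left, z up, the work surface at z = 0. Lengths are in m, angles in rad, forces in N, time in s.
With the tool pointing down it reaches from about 0.35 to 0.775 m from the base axis. Payload 7.3 kg.
Tool frame: the origin (TCP) lies midway between the tips of the shut fingers; the grasp point (between the pads) lies 19 mm behind it; z points along the fingers, y is the direction in which the jaws open and shut (so a half turn about z gives the same grasp; the last joint's range is limited). The gripper opens to 92 mm and grips with 3 to 60 N. Pads are 19 mm wide; open, the fingers measure 130 mm over their backs; the gripper's body (75 mm by 190 mm) begins 47 mm behind the grasp point.
Start: joints at [0.966, 0.342, 1.524, -0, 1.275, -0.146], TCP at [0.232, 0.471, 0.227] pointing down, gripper open.
Joint ranges: [-2.53, 2.53], [-0.77, 2.02], [0.04, 2.7], [-1, 4.14], [0.28, 2.66], [-3.11, 3.11]. Speed limits (rad/s): [2.57, 2.57, 3.14, 3.14, 3.14, 3.14].

INTERFACE

Orientations are given as a unit quaternion [x, y, z, w].
In Python, from station import telemetry, snapshot, camera_params, order gives the robot as it stands.
- The arm moves only by the tool step_arm, never from a script. Its argument "commands" is text: rows parted by semicolons, each of 7 numbers parted by spaces: the finger opening in mm, from 0 to 91.8, then the shift along the tool's x, y, z in mm, then the turn, a rotation vector about the tool's x, y, z in rad. In form: gripper tx ty tz ax ay az; .... A call has 1 to 8 rows; each row is the pose to reach, as a shift and turn from the pose commanded when the call began, along the tool's axes at that moment; what a row does not reach only later rows make up. A row lasts 1/10 s, in which the tool goes at most 50 mm and 8.59 degrees, less where a joint would pass 70% of its speed; a pose out of reach is approached as far as the arm can. A call with a gripper value outside its range is refused whole. The fingers move at their own pace and stop on an object; "grip_force" is the grip in N (left out, the last holds). Time passes only in rows, so rows that repeat a pose let the fingers close. It gives the time, the measured TCP pose, the force and the opening at its end, in the units of the state.
- telemetry.get_obs(): the state, without advancing time (a new reading comes with each control period).
- snapshot(name): name is "scene" or "top" or "wrist"; returns (picture, depth): 400x640x3 uint8, blue, green, red; 400x640 float32, m along the optical axis (not along the pixel's ray), 0 where there is no reading.
- camera_params(name): a dict with "mtx" (3x3 intrinsics, pixels), "world_to_cam" (4x4, takes a point from world to camera coordinates). Camera axes: x right, y down, z forward; pixel columns grow to the right and rows downward; lengths in m; the calibration is good to about 2 mm. A picture is of the moment at which its call begins: read the wrist's pose just before it. camera_params takes no time and is no camera call; for the wrist camera it gives the pose at the moment of the call.
- order.close_job(): hands the job in, once; it reports no verdict.
The state is a dict: "clock": time; "q": joint angles; "qd": joint speeds; "joint_torque": joint torques, N m; "ee_pos": TCP position; "tcp_rot": TCP orientation; "ft_force": force on the tool from outside, world axes, zero at the start; "wrist_torque": the same for the moment, N m; "finger_gap": finger opening in m.
Only numpy, scipy, OpenCV 4.12 (cv2) and the standard library are available. Lean on these libraries where they do the work, as an engineer would, in place of code of your own. Each camera call takes 0.05 s, during which the arm holds its last target. There are 200 camera calls.

TASK

Complete the kit in the three-pocket kitting station: it must end with exactly one bracket, one cover and one shaft, one part to a pocket, counting the part already in it, and all spare parts left outside on the bench. Slide each missing part flat along the bench through the open mouth of an empty pocket until it is wholly inside; do not lift or tip the parts. Do not disturb the steel block, the spool or the oil bottle.

Things in the scene. Friction and masses are not known exactly. Their poses are not given: they have to be found in the camera images.
- kit_rail: Kitting station, fixed: aluminium rail 294 mm long (its y) with three equal open-fronted pockets side by side before it, centred at its y = -98, 0, +98 mm. Origin: on the bench top, mid length, 45 mm behind the mouths. +x points from the mouths to the closed back. The rail reaches x = +55 mm and is 30 mm high. One pocket holds a part at the start; which pocket and part varies.
- kit_mouth (a point): Middle of the middle pocket's mouth, on the bench (x = -45 mm on the rail; same axes). Each pocket is 86 mm wide inside, without a floor (parts slide on the bench itself), 82 mm deep from mouth to back wall; walls 25 mm high, 6 mm thick (12 mm between neighbours). The mouths face roughly towards the robot.
- bracket_1_mid (a point): Angle bracket of plain steel, about 0.32 kg: a square foot 50 x 50 mm, 14 mm thick, lying flat, with an upright plate 8 mm thick and 50 mm wide along the foot's +x edge, rising to 44 mm in all. The point is on the foot's vertical centre line, 22 mm above the bench; x is across the upright plate, z up. One of two identical brackets. It slides freely.
- bracket_2_mid (a point): Angle bracket of plain steel, about 0.32 kg: a square foot 50 x 50 mm, 14 mm thick, lying flat, with an upright plate 8 mm thick and 50 mm wide along the foot's +x edge, rising to 44 mm in all. The point is on the foot's vertical centre line, 22 mm above the bench; x is across the upright plate, z up. One of two identical brackets (the other one). It slides freely.
- cover_1_mid (a point): Cover of plain steel, about 0.26 kg: a low closed box 50 x 50 x 28 mm with four screw heads on its flat top. The point is its centre, 14 mm above the bench; z up. One of two identical covers. It slides freely.
- cover_2_mid (a point): Cover of plain steel, about 0.26 kg: a low closed box 50 x 50 x 28 mm with four screw heads on its flat top. The point is its centre, 14 mm above the bench; z up. One of two identical covers (the other one). It slides freely.
- shaft_1_mid (a point): Flanged shaft of plain steel, about 0.30 kg, standing on its round flange of 54 mm diameter and 14 mm thickness; above it a 24 mm diameter stem to 40 mm and a 16 mm stem to 54 mm height. The point is on its axis, 27 mm above the bench; z up. One of two identical shafts. It slides freely.
- shaft_2_mid (a point): Flanged shaft of plain steel, about 0.30 kg, standing on its round flange of 54 mm diameter and 14 mm thickness; above it a 24 mm diameter stem to 40 mm and a 16 mm stem to 54 mm height. The point is on its axis, 27 mm above the bench; z up. One of two identical shafts (the other one). It slides freely.
- die_block: Bystander, loose: dark steel block 50 x 40 x 38 mm (x, y, z), 0.6 kg. Origin: centre of its underside.
- spool: Bystander, loose: black plastic spool standing on end, 56 mm diameter, 40 mm high. Origin: centre of its underside.
- oiler: Bystander, loose: small white oil bottle with black cap, standing, 36 mm diameter, 55 mm high. Origin: centre of its underside.
There are look-alikes about, which are no part of the job. What is shaped like the part that bears cover_1_mid but green or purple is not meant. Leave any brown look-alike of the part that bears shaft_2_mid alone.

How it is judged:
At the end, for the whole second after the job is handed in: Of each type one part is in a pocket (centre at most 22 mm in front of the rail origin) and the other is clear of the station (centre over 66 mm in front of it, or over 168 mm to a side, or behind); all six flat on the bench (4 mm, 0.08 rad) and at rest ((((x of bracket_1_mid in the frame of kit_rail between -0.022 and 0.02 m and y of bracket_1_mid in the frame of kit_rail between -0.13 and 0.13 m) and (x of bracket_2_mid in the frame of kit_rail below -0.066 m or x of bracket_2_mid in the frame of kit_rail above 0.075 m or y of bracket_2_mid in the frame of kit_rail above 0.168 m or y of bracket_2_mid in the frame of kit_rail below -0.168 m)) or ((x of bracket_2_mid in the frame of kit_rail between -0.022 and 0.02 m and y of bracket_2_mid in the frame of kit_rail between -0.13 and 0.13 m) and (x of bracket_1_mid in the frame of kit_rail below -0.066 m or x of bracket_1_mid in the frame of kit_rail above 0.075 m or y of bracket_1_mid in the frame of kit_rail above 0.168 m or y of bracket_1_mid in the frame of kit_rail below -0.168 m))) and angle between each of bracket_1_mid, bracket_2_mid, cover_1_mid, cover_2_mid, shaft_1_mid, shaft_2_mid's own z axis and vertical below 0.08 rad and height (world z) of bracket_1_mid between 0.018 and 0.026 m and linear speed of each of bracket_1, bracket_2, cover_1, cover_2, shaft_1, shaft_2 below 0.02 m/s and height (world z) of bracket_2_mid between 0.018 and 0.026 m and (((x of cover_1_mid in the frame of kit_rail between -0.022 and 0.02 m and y of cover_1_mid in the frame of kit_rail between -0.13 and 0.13 m) and (x of cover_2_mid in the frame of kit_rail below -0.066 m or x of cover_2_mid in the frame of kit_rail above 0.075 m or y of cover_2_mid in the frame of kit_rail above 0.168 m or y of cover_2_mid in the frame of kit_rail below -0.168 m)) or ((x of cover_2_mid in the frame of kit_rail between -0.022 and 0.02 m and y of cover_2_mid in the frame of kit_rail between -0.13 and 0.13 m) and (x of cover_1_mid in the frame of kit_rail below -0.066 m or x of cover_1_mid in the frame of kit_rail above 0.075 m or y of cover_1_mid in the frame of kit_rail above 0.168 m or y of cover_1_mid in the frame of kit_rail below -0.168 m))) and height (world z) of cover_1_mid between 0.01 and 0.018 m and height (world z) of cover_2_mid between 0.01 and 0.018 m and (((x of shaft_1_mid in the frame of kit_rail between -0.022 and 0.02 m and y of shaft_1_mid in the frame of kit_rail between -0.13 and 0.13 m) and (x of shaft_2_mid in the frame of kit_rail below -0.066 m or x of shaft_2_mid in the frame of kit_rail above 0.075 m or y of shaft_2_mid in the frame of kit_rail above 0.168 m or y of shaft_2_mid in the frame of kit_rail below -0.168 m)) or ((x of shaft_2_mid in the frame of kit_rail between -0.022 and 0.02 m and y of shaft_2_mid in the frame of kit_rail between -0.13 and 0.13 m) and (x of shaft_1_mid in the frame of kit_rail below -0.066 m or x of shaft_1_mid in the frame of kit_rail above 0.075 m or y of shaft_1_mid in the frame of kit_rail above 0.168 m or y of shaft_1_mid in the frame of kit_rail below -0.168 m))) and height (world z) of shaft_1_mid between 0.023 and 0.031 m and height (world z) of shaft_2_mid between 0.023 and 0.031 m); the robot touches nothing.
It fails at once if a bracket is lifted more than 15 mm off the bench or leaves it (height (world z) of any of bracket_1_mid, bracket_2_mid above 0.037 m or height (world z) of any of bracket_1_mid, bracket_2_mid below -0.01 m).
It fails at once if a cover is lifted more than 15 mm off the bench or leaves it (height (world z) of any of cover_1_mid, cover_2_mid above 0.029 m or height (world z) of any of cover_1_mid, cover_2_mid below -0.01 m).
It fails at once if a shaft is lifted more than 15 mm off the bench or leaves it (height (world z) of any of shaft_1_mid, shaft_2_mid above 0.042 m or height (world z) of any of shaft_1_mid, shaft_2_mid below -0.01 m).
It fails at once if the die block, the spool or the oil bottle is shifted more than 20 mm or tipped (distance of any of die_block, spool, oiler from where it was at the start of the episode above 0.02 m or angle between any of die_block, spool, oiler's own z axis and vertical above 0.3 rad).
It also fails if it takes over 67 s, if anything falls off the work surface, if the arm or the gripper's body presses on something with over 40 N, if the wrist force passes 120 N, or if a joint passes its speed limit or range.

## Working session

There is one attempt and no reset: what is moved stays moved. The work goes in short steps, Python scripts to look and compute and a tool call to move; the robot and the scene stay as the last step left them, time stands still between calls to the robot, and variables do not carry over. Pictures are saved under pics/ and viewed, about 8 in all and at most 12, crops included, and the job is handed in when it is done.

Besides the shell and the picture viewer there is one more tool, called after "Call:" as name(argument=value, ...) on one line, values as JSON. step_arm: Moves the arm, as the interface text tells. Its arguments: {"type":"object","properties":{"commands":{"type":"string"},"grip_force":{"type":"number"}},"required":["commands"]}

```bash
mkdir -p pics; cat > h.py <<'E'
import numpy as np, cv2
from station import telemetry, snapshot, camera_params, order
def grab(n,save=None):
    p=camera_params(n); im,d=snapshot(n)
    if save: cv2.imwrite('pics/'+save,im)
    return im,d,np.array(p['mtx']),np.array(p['world_to_cam'])
def cast(uv,z,K,W):
    C=np.linalg.inv(W); o=C[:3,3]
    uv=np.atleast_2d(uv).astype(float)
    r=(C[:3,:3]@np.linalg.inv(K)@np.c_[uv,np.ones(len(uv))].T).T
    return o+r*((z-o[2])/r[:,2])[:,None]
def pts(d,K,W):
    v,u=np.mgrid[:d.shape[0],:d.shape[1]]
    c=np.stack([(u-K[0,2])/K[0,0]*d,(v-K[1,2])/K[1,1]*d,d,np.ones_like(d)],-1)
    return (c@np.linalg.inv(W).T)[...,:3]
E
python3 - <<'E'
from h import *
for n in('top','scene'):
    im,d,K,W=grab(n,n+'0.png'); np.savez(n+'0.npz',im=im,d=d,K=K,W=W)
    print(n,np.linalg.inv(W)[:3,3],K[0,0], cast([[0,0],[639,0],[0,399],[639,399]],0,K,W).round(2).tolist())
o=telemetry.get_obs();print(o['ee_pos'],o['tcp_rot'],o['clock'])
E
```

```text
top [0.45155386 0.04375489 1.37243736] 519.7626610945168 [[1.1, 0.87, 0.0], [1.1, -0.88, 0.0], [0.06, 0.83, 0.0], [0.02, -0.81, 0.0]]
scene [0.97217671 0.40929933 0.82782855] 449.47890981708554 [[0.55, -1.48, 0.0], [-0.85, 0.28, 0.0], [1.19, -0.16, 0.0], [0.49, 0.69, 0.0]]
[0.23227461 0.47044117 0.22611878] [ 2.27367809e-01  9.73808728e-01 -6.17975068e-04 -2.44237024e-04] 0.1
```

View pics/top0.png

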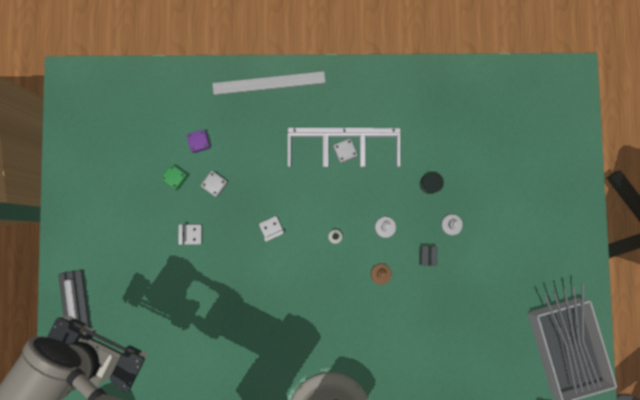

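View pics/scene0.png

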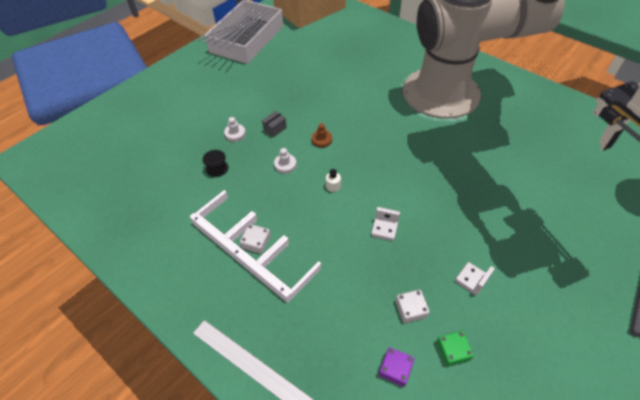

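The top view shows the cover already in the middle pocket at (345,150), so the bracket and shaft are missing.

- **Bracket candidates:** (272,228) and (190,234). Both are plain steel.
- **Shaft candidates:** steel (386,227), steel (452,225), and brown (381,273), which is excluded.
- **Cover look-alikes:** green (175,177) and purple (198,141), not needed. The spare cover at (214,183) stays put.
- **Bystanders:** oiler (335,236), block (429,255) and spool (431,182).

I choose bracket (272,228) for the left pocket and shaft (386,227) for the right pocket, and will measure both now.

```bash
python3 - <<'E'
from h import *
f=np.load('top0.npz');im,d,K,W=f['im'],f['d'],f['K'],f['W']
P=pts(d,K,W)
hsv=cv2.cvtColor(im,cv2.COLOR_BGR2HSV)
m=((hsv[...,1]<60)&(hsv[...,2]>110)).astype(np.uint8)
m[:100]=0;m[255:]=0;m[:,:160]=0;m[:,480:]=0
n,l,s,c=cv2.connectedComponentsWithStats(m)
for i in range(1,n):
    if s[i,4]<30: continue
    q=P[l==i]
    hz=[0.0]
    print(c[i].round(1),s[i],'zmed/max',np.median(q[:,2]).round(3),np.percentile(q[:,2],97).round(3),'xy@0.014',cast(c[i],.014,K,W)[0].round(3), 'med',np.median(q,0).round(3))
# rail top: points 0.027..0.034
r=m.astype(bool)&(l==l[131,345])
u=np.argwhere(r&(np.arange(400)[:,None]<134))[:,::-1]
rc=cv2.minAreaRect(u.astype(np.float32));print('rail',rc);print(cast(cv2.boxPoints(rc),.03,K,W).round(4).tolist())
S=cv2.resize(im[115:285,240:470],None,fx=3.4,fy=3.4,interpolation=cv2.INTER_CUBIC);cv2.imwrite('pics/crop1.png',S)
E
```

```text
[343.7 141.4] [ 287  127  114   41 2391] zmed/max 0.025 0.034 xy@0.014 [ 0.706 -0.05   0.014] med [ 0.719 -0.051  0.025]
[213.  183.6] [200 171  27  26 414] zmed/max 0.028 0.034 xy@0.014 [0.598 0.294 0.014] med [0.596 0.292 0.028]
[451.6 224.5] [441 214  22  22 390] zmed/max 0.015 0.055 xy@0.014 [ 0.482 -0.33   0.014] med [ 0.482 -0.327  0.015]
[270.8 228.3] [258 216  26  26 438] zmed/max 0.015 0.046 xy@0.014 [0.479 0.144 0.014] med [0.48  0.143 0.015]
[385.  226.7] [374 216  23  22 396] zmed/max 0.015 0.055 xy@0.014 [ 0.479 -0.155  0.014] med [ 0.478 -0.153  0.015]
[189.9 234.2] [178 224  24  22 461] zmed/max 0.014 0.046 xy@0.014 [0.466 0.353 0.014] med [0.467 0.352 0.014]
[334.5 236.6] [327 229  16  16 151] zmed/max 0.034 0.054 xy@0.014 [ 0.455 -0.022  0.014] med [ 0.454 -0.02   0.034]
rail ((343.4999694824219, 130.0), (112.99998474121094, 5.999999046325684), 0.0)
[[0.7266, 0.0988, 0.03], [0.7425, 0.0986, 0.03], [0.7398, -0.1979, 0.03], [0.7238, -0.1975, 0.03]]
```

View pics/crop1.png

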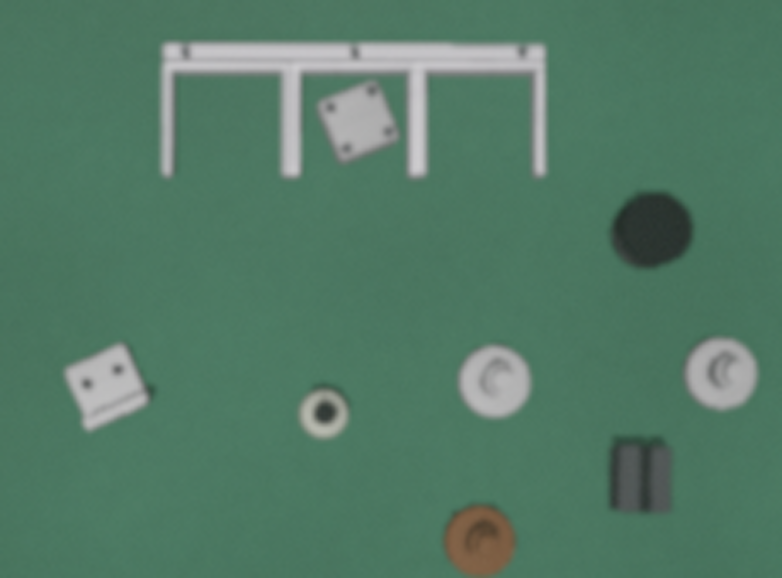

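```bash
cat >> h.py <<'E'
from scipy.spatial.transform import Rotation as R
def rows(x,y,z,yaw_deg):
    """tool-frame shift mm and turn to reach TCP xyz, pointing down, tool y axis at yaw (deg) in world"""
    o=telemetry.get_obs(); r=R.from_quat(o['tcp_rot']); a=np.radians(yaw_deg)
    Y=np.array([np.cos(a),np.sin(a),0]);Z=np.array([0,0,-1.]);X=np.cross(Y,Z)
    t=R.from_matrix(np.c_[X,Y,Z])
    print('shift',(r.inv().apply(np.array([x,y,z])-o['ee_pos'])*1000).round(1),'turn',(r.inv()*t).as_rotvec().round(3),'from',np.round(o['ee_pos'],4),'t',o['clock'])
E
python3 - <<'E'
from h import *
f=np.load('top0.npz');im,d,K,W=f['im'],f['d'],f['K'],f['W']
P=pts(d,K,W)
def box(c,u0,u1,v0,v1,z0,z1):
    q=P[v0:v1,u0:u1].reshape(-1,3);q=q[(q[:,2]>z0)&(q[:,2]<z1)]
    r=cv2.minAreaRect((q[:,:2]*1000).astype(np.float32)); print(c,len(q),q.mean(0).round(4),r)
box('plate',255,290,212,245,.035,.06)
box('foot',255,290,212,245,.008,.06)
box('stem',370,400,212,245,.03,.07)
box('flange',370,400,212,245,.008,.02)
box('rail',284,405,120,140,.027,.04)
box('wallL',284,300,142,175,.018,.04)
box('wallR',392,405,142,175,.018,.04)
rows(.455,.132,.227,26)
E
```

```text
plate 66 [0.4607 0.1342 0.0437] ((460.58087158203125, 134.6853790283203), (8.123290061950684, 49.884117126464844), 24.130903244018555)
foot 373 [0.4794 0.1428 0.0198] ((477.0846862792969, 155.73855590820312), (55.522926330566406, 83.87151336669922), 24.193464279174805)
stem 75 [ 0.4795 -0.1537  0.0462] ((479.5898132324219, -154.94888305664062), (22.987150192260742, 22.906448364257812), 64.13320922851562)
flange 246 [ 0.4794 -0.154   0.0144] ((482.1717529296875, -156.1685333251953), (52.87140655517578, 58.23991012573242), 63.258209228515625)
rail 567 [ 0.7314 -0.0525  0.0305] ((723.6875610351562, -49.53877258300781), (291.6237487792969, 30.678878784179688), 89.49113464355469)
wallL 73 [0.6728 0.0942 0.0253] ((672.5704956054688, 94.29997253417969), (5.675859451293945, 63.21890640258789), 89.43763732910156)
wallR 60 [ 0.6716 -0.1924  0.0245] ((670.1359252929688, -192.44224548339844), (6.016328811645508, 63.911373138427734), 89.31480407714844)
shift [-349.6 -204.8   -0.7] turn [-0.001  0.     0.658] from [0.2323 0.4704 0.2261] t 0.1
```

Call:
step_arm(commands="40 -353 -200 0 0 0 0.69; 40 -353 -200 0 0 0 0.69; 40 -353 -200 0 0 0 0.69; 40 -353 -200 0 0 0 0.69; 40 -353 -200 0 0 0 0.69; 40 -353 -200 0 0 0 0.69; 40 -353 -200 0 0 0 0.69; 40 -353 -200 0 0 0 0.69", grip_force=20)

```text
clock: 0.9
ee_pos: [0.4578, 0.1379, 0.2266]
tcp_rot: [0.543, 0.839, 0.0, -0.0]
ft_force: [1.5, 0.3, -0.3]
finger_gap: 0.0401
```

```bash
python3 - <<'E'
from h import *
rows(.4606,.1345,.12,24.1)
E
```

```text
shift [ -4.3   1.2 106.6] turn [-0.    -0.     0.001] from [0.4578 0.1379 0.2266] t 0.9
```

Call:
step_arm(commands="40 0 0 50 0 0 0; 40 0 0 90 0 0 0; 40 0 0 90 0 0 0; 40 0 0 90 0 0 0")

```text
clock: 1.3
ee_pos: [0.4572, 0.1399, 0.1371]
tcp_rot: [0.543, 0.84, -0.0, -0.0]
ft_force: [-0.0, 0.7, 1.8]
finger_gap: 0.0402
```

```bash
python3 - <<'E'
from h import *
im,d,K,W=grab('wrist','w1.png')
P=pts(d,K,W).reshape(-1,3)
q=P[(np.abs(P[:,0]-.465)<.06)&(np.abs(P[:,1]-.14)<.06)&(P[:,2]>.034)&(P[:,2]<.05)]
print(len(q), cv2.minAreaRect((q[:,:2]*1000).astype(np.float32)) if len(q) else 0)
rows(.4606,.1345,.018,24.1)
E
```

```text
586 ((462.7900695800781, 137.06993103027344), (7.56438684463501, 49.57144546508789), 24.14780616760254)
shift [ -6.2  -0.3 120.3] turn [0.002 0.001 0.002] from [0.4581 0.1403 0.1382] t 1.35
```

View pics/w1.png

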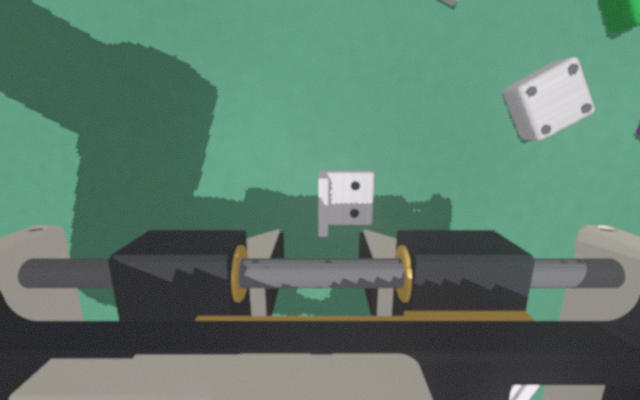

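The wrist crop shows the steel bracket with its upright at (323,205), midway between the open fingers. Green and spare covers are well away. The plate agrees with the top view to about 3 mm, so I descend and grip.

Call:
step_arm(commands="40 -5 1.5 40 0 0 0; 40 -5 1.5 75 0 0 0; 40 -5 1.5 105 0 0 0; 40 -5 1.5 118 0 0 0; 40 -5 1.5 118 0 0 0")

```text
clock: 1.85
ee_pos: [0.4611, 0.1364, 0.0191]
tcp_rot: [0.543, 0.84, 0.0, 0.0]
ft_force: [-0.1, 0.1, 0.5]
finger_gap: 0.04
```

Call:
step_arm(commands="3 0 0 0 0 0 0; 3 0 0 0 0 0 0; 3 0 0 0 0 0 0; 3 0 0 0 0 0 0; 3 0 0 0 0 0 0; 3 0 0 0 0 0 0", grip_force=20)

```text
clock: 2.45
ee_pos: [0.4609, 0.1359, 0.0193]
tcp_rot: [0.543, 0.839, 0.0, 0.0]
ft_force: [-0.5, 0.4, 6.8]
finger_gap: 0.0078
```

```bash
python3 - <<'E'
from h import *
rows(.60,.045,.02,0)
rows(.668,.050,.02,-.5)
E
```

```text
shift [-139.9   89.7   -0.5] turn [0.001 0.    0.422] from [0.4609 0.1359 0.0193] t 2.45
shift [-163.2  153.8   -0.5] turn [0.001 0.    0.431] from [0.4609 0.1359 0.0193] t 2.45
```

Call:
step_arm(commands="3 -17 9 0 0 0 0.06; 3 -35 18 0 0 0 0.12; 3 -53 27 0 0 0 0.18; 3 -71 37 0 0 0 0.25; 3 -89 46 0 0 0 0.31; 3 -107 55 0 0 0 0.37; 3 -123 64 0 0 0 0.43; 3 -123 64 0 0 0 0.43")

```text
clock: 3.25
ee_pos: [0.5716, 0.0487, 0.0192]
tcp_rot: [0.711, 0.704, 0.001, 0.001]
ft_force: [2.1, -3.2, 3.4]
finger_gap: 0.0077
```

```bash
python3 - <<'E'
from h import *
im,d,K,W=grab('top'); P=pts(d,K,W).reshape(-1,3)
rows(.668,.050,.019,-.5)
im,d,K,W=grab('wrist','w2.png')
E
```

```text
shift [ 1.7 96.9  0.6] turn [0.004 0.001 0.001] from [0.5711 0.049  0.0192] t 3.3
```

View pics/w2.png

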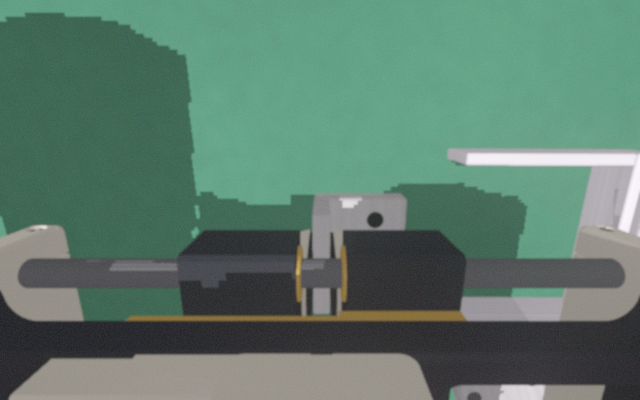

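The wrist view shows the bracket gripped squarely, its left edge (row 195) inside the left wall (row 160) and the divider below at row 300. It is aligned, so I push in.

Call:
step_arm(commands="3 1 18 0 0 0 0; 3 1 36 0 0 0 0; 3 1 54 0 0 0 0; 3 2 70 0 0 0 0; 3 2 84 0 0 0 0; 3 2 94 0 0 0 0; 3 2 97 0 0 0 0; 3 2 97 0 0 0 0")

```text
clock: 4.15
ee_pos: [0.6642, 0.052, 0.019]
tcp_rot: [0.709, 0.705, -0.002, -0.002]
ft_force: [-6.4, -0.3, 8.6]
finger_gap: 0.0081
```

Call:
step_arm(commands="36 0 0 0 0 0 0; 36 0 0 0 0 0 0; 36 0 0 0 0 0 0; 36 0 0 0 0 0 0; 36 0 0 -30 0 0 0; 36 0 0 -70 0 0 0; 36 0 0 -110 0 0 0; 36 0 0 -110 0 0 0")

```text
clock: 4.95
ee_pos: [0.6698, 0.0511, 0.1355]
tcp_rot: [0.71, 0.704, 0.004, 0.004]
ft_force: [0.5, 0.3, -0.3]
finger_gap: 0.0359
```

```bash
python3 - <<'E'
from h import *
rows(.4795,-.155,.13,0)
rows(.4795,-.155,.13,-20)
print(telemetry.get_obs()['q'])
E
```

```text
shift [-207.5 -188.7    3.3] turn [ 0.012  0.    -0.008] from [0.6698 0.0511 0.1355] t 4.95
shift [-207.5 -188.7    3.3] turn [ 0.012 -0.002  0.341] from [0.6698 0.0511 0.1355] t 4.95
[-3.79641863e-02  6.78756794e-01  1.21145878e+00  1.62090588e-04
  1.23959737e+00 -3.02131914e-02]
```

Call:
step_arm(commands="50 -207 -189 0 0 0 0; 50 -207 -189 0 0 0 0; 50 -207 -189 0 0 0 0; 50 -207 -189 0 0 0 0; 50 -207 -189 0 0 0 0; 50 -207 -189 0 0 0 0; 50 -207 -189 0 0 0 0; 50 -207 -189 0 0 0 0")

```text
clock: 5.75
ee_pos: [0.4757, -0.1547, 0.1286]
tcp_rot: [0.711, 0.704, 0.0, -0.0]
ft_force: [0.3, -0.1, -1.6]
finger_gap: 0.0501
```

```bash
python3 - <<'E'
from h import *
im,d,K,W=grab('wrist','w3.png')
P=pts(d,K,W).reshape(-1,3)
for z0,z1 in((.047,.06),(.009,.02)):
    q=P[(np.abs(P[:,0]-.48)<.05)&(np.abs(P[:,1]+.155)<.05)&(P[:,2]>z0)&(P[:,2]<z1)]
    if len(q): print(len(q), q.mean(0),cv2.minEnclosingCircle((q[:,:2]*1000).astype(np.float32)))
rows(.4795,-.155,.018,0)
im,d,K,W=grab('top'); P=pts(d,K,W)
q=P[140:175,290:330].reshape(-1,3);q=q[(q[:,2]>.035)&(q[:,2]<.06)]
print('plate',len(q),cv2.minAreaRect((q[:,:2]*1000).astype(np.float32)))
E
```

```text
353 [ 0.48144282 -0.15270751  0.05416901] ((481.479736328125, -153.4026641845703), 7.948243618011475)
1979 [ 0.48153372 -0.15016924  0.01455179] ((481.6521911621094, -153.4818572998047), 26.859275817871094)
shift [ -0.9   3.3 110.6] turn [ 0.    -0.    -0.008] from [ 0.4762 -0.1541  0.1286] t 5.8
plate 80 ((664.6922607421875, 51.111671447753906), (49.13957977294922, 9.414586067199707), 88.950439453125)
```

View pics/w3.png

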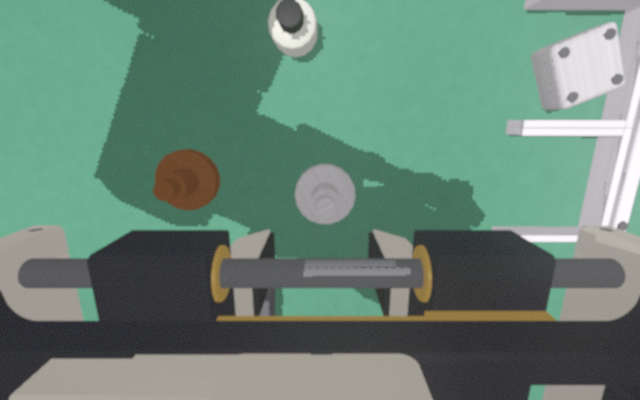

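The steel shaft is at (325,195) between the jaws. The brown look-alike is at (187,180), clear of the fingers, and the oiler at (293,25). The bracket sits at rail x≈0. Now I grip the shaft stem.

Call:
step_arm(commands="50 0 4.5 40 0 0 0; 50 0 4.5 75 0 0 0; 50 0 4.5 100 0 0 0; 50 0 4.5 110 0 0 0; 50 0 4.5 110 0 0 0")

```text
clock: 6.35
ee_pos: [0.4801, -0.1533, 0.0175]
tcp_rot: [0.709, 0.705, -0.0, -0.001]
ft_force: [0.3, 0.0, 0.1]
finger_gap: 0.05
```

Call:
step_arm(commands="20 0 0 0 0 0 0; 20 0 0 0 0 0 0; 20 0 0 0 0 0 0; 20 0 0 0 0 0 0; 20 0 0 0 0 0 0; 20 0 0 0 0 0 0", grip_force=20)

```text
clock: 6.95
ee_pos: [0.4802, -0.1545, 0.0195]
tcp_rot: [0.71, 0.704, 0.0, 0.0]
ft_force: [-2.6, -0.5, 6.8]
finger_gap: 0.0237
```

```bash
python3 - <<'E'
from h import *
rows(.686,-.148,.019,0)
E
```

```text
shift [  8.2 205.7   0.6] turn [ 0.     0.    -0.008] from [ 0.4802 -0.1545  0.0195] t 6.95
```

Call:
step_arm(commands="20 1 15 0 0 0 0; 20 3 33 0 0 0 0; 20 5 51 0 0 0 0; 20 7 69 0 0 0 0; 20 8 87 0 0 0 0; 20 7 105 0 0 0 0; 20 7 120 0 0 0 0; 20 7 120 0 0 0 0")

```text
clock: 7.75
ee_pos: [0.6024, -0.1486, 0.0196]
tcp_rot: [0.71, 0.704, 0.001, 0.001]
ft_force: [3.2, 1.4, 5.2]
finger_gap: 0.0233
```

```bash
python3 - <<'E'
from h import *
rows(.683,-.148,.019,0)
E
```

```text
shift [ 1.3 80.6  0.9] turn [ 0.003  0.001 -0.008] from [ 0.6024 -0.1486  0.0196] t 7.75
```

Call:
step_arm(commands="20 0 16 0 0 0 0; 20 1 32 0 0 0 0; 20 1 48 0 0 0 0; 20 1 62 0 0 0 0; 20 1 72 0 0 0 0; 20 1 79 0 0 0 0; 20 1 80 0 0 0 0; 20 1 80 0 0 0 0")

```text
clock: 8.55
ee_pos: [0.6793, -0.1482, 0.0195]
tcp_rot: [0.71, 0.704, -0.001, -0.001]
ft_force: [-5.3, -0.5, 7.1]
finger_gap: 0.0234
```

Call:
step_arm(commands="32 0 0 0 0 0 0; 32 0 0 0 0 0 0; 32 0 0 0 0 0 0; 32 0 0 0 0 0 0; 32 0 0 -30 0 0 0; 32 0 0 -70 0 0 0; 32 0 0 -110 0 0 0; 32 0 0 -140 0 0 0")

```text
clock: 9.35
ee_pos: [0.6809, -0.1482, 0.1615]
tcp_rot: [0.71, 0.704, 0.001, 0.001]
ft_force: [0.7, -0.5, -0.5]
finger_gap: 0.0322
```

Call:
step_arm(commands="32 50 -50 -50 0 0 0; 32 50 -100 -80 0 0 0; 32 50 -150 -80 0 0 0; 32 50 -200 -80 0 0 0; 32 50 -200 -80 0 0 0; 32 50 -200 -80 0 0 0")

```text
clock: 9.95
ee_pos: [0.4774, -0.0958, 0.2398]
tcp_rot: [0.71, 0.704, -0.0, 0.0]
ft_force: [0.3, 1.0, 0.1]
finger_gap: 0.0319
```

```bash
python3 - <<'E'
from h import *
im,d,K,W=grab('top'); P=pts(d,K,W)
cv2.imwrite('pics/end.png',cv2.resize(im[110:290,160:480],None,fx=2.4,fy=2.4))
def q(n,u0,u1,v0,v1,z0,z1):
    a=P[v0:v1,u0:u1].reshape(-1,3);a=a[(a[:,2]>z0)&(a[:,2]<z1)]
    print(n,len(a),a[:,2].max().round(4),cv2.minAreaRect((a[:,:2]*1000).astype(np.float32)))
q('plate',290,330,140,175,.035,.06); q('stem',366,395,135,175,.03,.07)
q('cover',330,360,138,165,.0265,.04)
f=np.load('top0.npz')['im'].astype(int)
for n,(u,v) in dict(spool=(431,182),oiler=(335,236),block=(429,255),brown=(381,273)).items():
    print(n,np.abs(im[v-16:v+16,u-16:u+16].astype(int)-f[v-16:v+16,u-16:u+16]).mean().round(1))
o=telemetry.get_obs();print(o['ee_pos'],o['ft_force'])
E
```

```text
plate 79 0.0498 ((664.5626831054688, 51.11363220214844), (49.20290756225586, 8.579280853271484), 89.1688461303711)
stem 74 0.0604 ((678.6320190429688, -148.669189453125), (22.1309814453125, 22.813390731811523), 43.68507766723633)
cover 236 0.0367 ((680.7980346679688, -52.22195053100586), (47.94208526611328, 48.85755920410156), 19.64299774169922)
spool 1.3
oiler 4.0
block 20.1
brown 28.5
[ 0.47976756 -0.09631761  0.23976419] [ 0.38535307 -0.05195653 -0.05758809]
```

View pics/end.png

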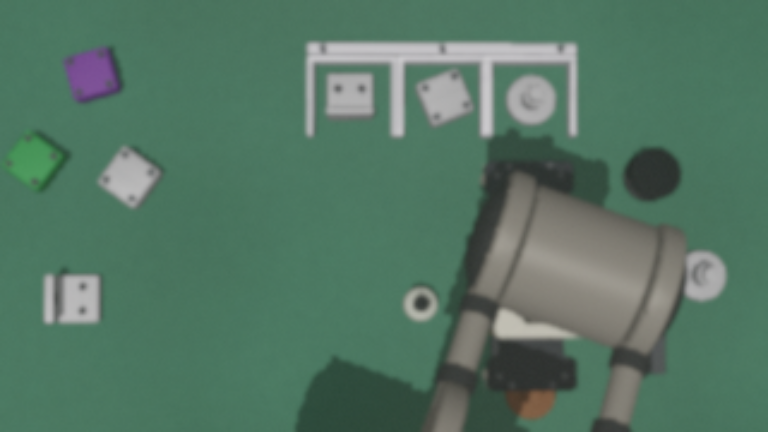

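The final view shows the bracket (350,95), cover (445,97) and shaft (531,98), one per pocket. Spares are outside, spool and oiler are unmoved, and the arm is clear.

```bash
python3 -c "
from h import *
print(order.close_job())"
```

```text
the job is handed in; nothing more can be done
None
```

The kit is complete and handed in at about 10 s of the 67 s allowed. The cover was already in the middle pocket, so I slid a steel bracket into the left pocket and a steel shaft into the right one. Both stayed flat on the bench.

The last top view, taken against a rail origin estimated at x ≈ 0.686 m:

| Part | Rail x | Allowed range |
|---|---|---|
| Bracket | about 0 mm | -22 to +20 mm |
| Cover | about -5 mm | -22 to +20 mm |
| Shaft | about -7 mm | -22 to +20 mm |

- **Spares:** the second bracket, cover and shaft are outside the station.
- **Bystanders:** the spool and oil bottle look unchanged from the first picture. The arm partly hid the steel block and brown look-alike in that view, so my image comparison for those two proves nothing. The fingers never went near either.
- **Robot:** the gripper was about 0.24 m up and touching nothing when I handed in.
- **Measurement disagreement:** the top and wrist cameras differed by 2–3 mm in locating parts, close to the stated calibration.

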